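# Four clicks up on the stirrer dial

## Robot

A 7-joint arm with a two-finger parallel gripper is mounted at the origin on a cart in front of the work surface, level with it; the furniture and walls round the work are solid. World frame = base frame: x ahead of the robot, y to its left, z up, the work surface at z = 0. Lengths are in m, angles in rad, forces in N, time in s.
With the tool pointing down it reaches from about 0.425 to 0.925 m from the base axis. Payload 6.8 kg.
Tool frame: the origin (TCP) lies on the centre line of the jaws, within the pads' length; the fingertips stand 19 mm ahead of it and the grasp point (between the pads) is the TCP; z points along the fingers, y is the line along which they close (so a half turn about z gives the same grasp; the last joint's range is limited). The gripper opens to 85 mm and grips with 20 to 120 N. Pads are 22 mm wide; open, the fingers measure 114 mm over their backs; the gripper's body (76 mm by 85 mm) begins 54 mm behind the grasp point. The pads swing forward as they close: fully open they stand 13 mm farther back than shut.
Start: joints at [1.21, 0.477, 0.022, 1.555, -0.011, 1.109, -0.083], TCP at [0.169, -0.654, 0.25] pointing down, gripper open.
Joint ranges: [-2.96, 2.96], [-0.34, 2.1], [-1.41, 1.46], [0.24, 2.44], [-1.37, 4.51], [0.17, 1.92], [-2.96, 2.96]. Speed limits (rad/s): [2.39, 2.39, 3.14, 3.14, 3.14, 3.14, 3.14].

## Interface

Orientations are given as a rotation vector (axis times angle).
In Python, from bench import r gives the robot as it stands. The module is installed in compiled form; this text tells all that it offers.
- The arm moves only by the tool arm_command, never from a script. Its argument "rows" is a list of rows, each an object of numbers: "fingers": the opening, from -1 (shut) to 1 (fully open); "x", "y", "z": the shift along the tool's x, y, z in m; "ax", "ay", "az": the turn, a rotation vector about the tool's x, y, z in degrees. In form: [{"fingers": .., "x": .., "y": .., "z": .., "ax": .., "ay": .., "az": ..}, ...]. A call has 1 to 10 rows; each row shifts and turns the commanded pose from where the row before left it, along the tool's axes as they then stand; what a row does not reach is not made up. A row lasts 1/12 s, in which the tool goes at most 41.7 mm and 7.16 degrees, less where a joint would pass 70% of its speed; a pose out of reach is approached as far as the arm can. A call is refused whole if a number of a shift passes 0.0417 or a number of a turn 7.16, either way. A call with a gripper value outside its range is refused whole. The fingers move at their own pace and stop on an object; "grip_force" is the grip in N (left out, the last holds). Time passes only in rows, so rows that do not move let the fingers close. It gives the time, the measured TCP pose, the force, the opening and the grip force at its end, in the units of the state.
- r.get_obs(): the state, without advancing time (a new reading comes with each control period).
- r.grab_frame(name): name is "scene" or "top"; returns a dict with "frame" (420x560x3 uint8, red, green, blue), "depth" (420x560 float32, m along the optical axis (not along the pixel's ray), 0 where there is no reading), "K" (3x3 intrinsics, pixels), "distortion" ([k1, k2, p1, p2, k3] as OpenCV has them; the pictures are not rectified), "world_from_camera" (4x4, takes a point from camera to world coordinates). Camera axes: x right, y down, z forward; pixel columns grow to the right and rows downward; lengths in m; the calibration is good to about 2 mm. A picture is of the moment at which its call begins.
- r.hand_in(): hands the job in; it is judged then, once.
The state is a dict: "clock": time; "joints": joint angles; "qvel": joint speeds; "tau": joint torques, N m; "tcp_pos": TCP position; "orientation": TCP orientation; "contact_force": force on the tool from outside, world axes, zero at the start; "moment": the same for the moment, N m; "grip_width": finger opening in m; "gripper_force": force on a finger pad.
Only numpy, scipy, OpenCV 4.12 (cv2) and the standard library are available. Lean on these libraries where they do the work, as an engineer would, in place of code of your own. Each camera call takes 0.05 s, during which the arm holds its last target. There are 200 camera calls.

## Task

Turn the stirrer's click-stop dial up by exactly four clicks: push its raised fin round clockwise (seen from above) with a fingertip, count the clicks, and take the hand away with the dial resting in the fourth click from where it stood. Do not run past the fourth click, do not pinch the fin between the fingers, and leave the dish, the vial and the timer where they are.

Things in the scene. Friction and masses are not known exactly. Their poses are not given: they have to be found in the camera images.
- dial (a joint): Dial angle (rad), growing clockwise from above. 11 clicks (detents) 0.524 rad (30 deg) apart: 0, 0.524 .. 5.236; stops 0.16 beyond. Starts at rest in one of the first four (0 to 1.571). Leaving a click takes 0.06 N m, growing to 0.17 (5 N on the fin) half way to the next; there it lets go, and the dial snaps by itself into that click, ahead of the finger, and stays.
- stirrer: Low white box, 226 (x) x 140 (y) x 55 mm high, fixed to the worktop; origin at the centre of its underside, z up. Dial at its -x end, axis 55 mm from the origin; a white 94 x 106 mm plate, 63 mm above the worktop, at its +x end. 11 small dark studs, 51 mm from the dial's axis, mark the clicks: the middle one towards +x, the first 150 deg counter-clockwise from it.
- dial_axis (a point): Point on the dial's vertical axis at the top face of its skirt, 66 mm above the worktop; axes as the stirrer's. The dial is a black disc (the skirt), 90 mm in diameter and 10 mm thick, with a hub of 32 mm diameter rising 12 mm above the skirt and one raised radial fin that shows the setting. Nothing else stands on the skirt.
- fin_end (a point): Outer end of the fin on its top edge: 43 mm from the dial's axis, 26 mm above the skirt's top face. x points outwards along the fin, z up, y counter-clockwise. The fin is an upright radial plate, 11 mm thick over its two grey cheeks (21 mm high, one on each side), from the hub out to 43 mm from the axis. A fingertip fits above the skirt on its counter-clockwise side.
- culture_dish: Low white round dish, 93 mm wide, 16 mm high, loose on the stirrer's white plate; origin at the centre of its underside. Not to be disturbed.
- white_vial: White vial with grey cap, 28 mm wide, 60 mm high, upright on the worktop to the right of the stirrer; origin at the centre of its underside. Not to be disturbed.
- timer: Round blue timer, 58 mm wide, 16 mm high, flat on the worktop to the left of the stirrer; origin at the centre of its underside. Not to be disturbed.

How it is judged:
At the end, for the whole second after the job is handed in: The dial rests, let go, in the fourth click clockwise from its start (within 9 degrees: the fin's end, 43 mm from the axis, is 71 to 78 mm in a straight line from its start); dish, vial and timer are within 15 mm of where they stood (distance of fin_end from where it was at the start of the episode between 0.0709 and 0.0776 m and value of joint dial between 1.937 and 3.822 rad and velocity of joint dial between -0.1 and 0.1 rad/s and distance of each of culture_dish, white_vial, timer from where it was at the start of the episode below 0.015 m); the robot touches nothing.
It fails at once if the dial is turned past the fourth click, towards the fifth (more than 4.6 clicks from its start) (distance of fin_end from where it was at the start of the episode above 0.0803 m).
It fails at once if the fin is pinched: the fingers press both of its cheeks at once (contact force between the fingers and push_cheek above 1 N and contact force between the fingers and rear_cheek above 1 N).
It fails at once if the dish, the vial or the timer is moved by more than 15 mm or lifted (distance of any of culture_dish, white_vial, timer from where it was at the start of the episode above 0.015 m).
It also fails if it takes over 42 s, if anything falls off the work surface, if the arm or the gripper's body presses on something with over 40 N, if the wrist force passes 120 N, or if a joint passes its speed limit or range.

## Working session

There is one attempt and no reset: what is moved stays moved. The work goes in short steps, Python scripts to look and compute and a tool call to move; the robot and the scene stay as the last step left them, time stands still between calls to the robot, and variables do not carry over. Pictures are saved under pics/ and viewed, at most 10 in all, crops included, and the job is handed in when it is done.

Besides the shell and the picture viewer there is one more tool, called as name(argument=value, ...), one argument or row to a line, values as JSON. arm_command: Moves the arm, as the interface text tells. Its arguments: {"type":"object","properties":{"rows":{"type":"array"},"grip_force":{"type":"number"}},"required":["rows"]}

```bash
mkdir -p pics; cat > h.py <<'E'
import numpy as np,cv2,pickle
from bench import r
def grab(n,tag):
    f=r.grab_frame(n); pickle.dump(f,open(f'pics/{tag}.pkl','wb')); cv2.imwrite(f'pics/{tag}.png',f['frame'][:,:,::-1]); return f
def load(tag): return pickle.load(open(f'pics/{tag}.pkl','rb'))
def ray(f,u,v):
    p=cv2.undistortPoints(np.array([[[u,v]]],float),f['K'],np.array(f['distortion']))[0,0]
    return np.array([p[0],p[1],1.])
def pd(f,u,v):
    T=f['world_from_camera']; return (T@np.r_[ray(f,u,v)*f['depth'][int(round(v)),int(round(u))],1])[:3]
def pz(f,u,v,z):
    T=f['world_from_camera']; d=T[:3,:3]@ray(f,u,v); o=T[:3,3]; return o+d*(z-o[2])/d[2]
E
python3 - <<'E'
from h import *
a=grab('top','t0');b=grab('scene','s0')
cv2.imwrite('pics/both.png',np.vstack([cv2.resize(np.hstack([a['frame'],b['frame']])[:,:,::-1],(800,300))]))
print(a['world_from_camera'].round(3),b['world_from_camera'].round(3),a['K'])
o=r.get_obs();print(o['tcp_pos'],o['orientation'],o['clock'],o['grip_width'])
E
```

```text
[[-0.008 -0.999  0.039  0.496]
 [-0.999  0.007 -0.039 -0.023]
 [ 0.038 -0.039 -0.999  0.967]
 [ 0.     0.     0.     1.   ]] [[-0.869 -0.366  0.334  0.261]
 [-0.495  0.644 -0.583  0.451]
 [-0.002 -0.672 -0.74   0.707]
 [ 0.     0.     0.     1.   ]] [[507.49950961   0.         285.84230303]
 [  0.         507.49950961 211.20973446]
 [  0.           0.           1.        ]]
[ 0.16869653 -0.65306472  0.2494307 ] [-3.11492241e+00 -3.95825255e-01  4.63154660e-04] 0.1 0.08525090666080146
```

View pics/t0.png

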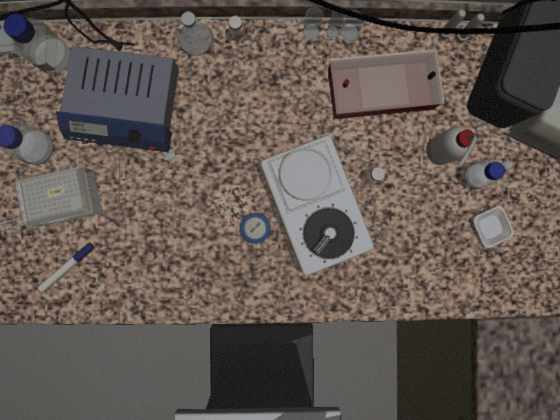

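View pics/s0.png

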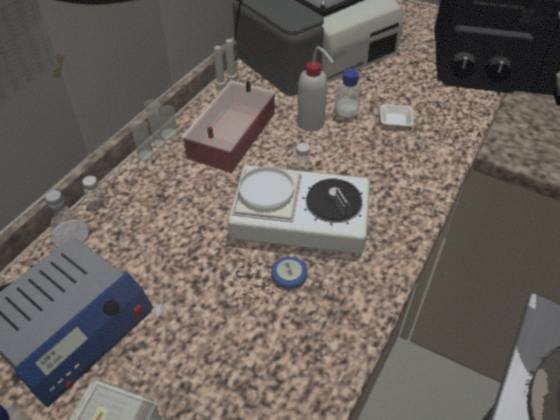

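The top view shows the dial at about (329,233), with the fin pointing to about (318,250), the dish at (304,174), the vial at (377,176) and the timer at (255,228). I'll enlarge the dial.

```bash
python3 - <<'E'
from h import *
f=load('t0'); c=f['frame'][195:275,280:385,::-1]
cv2.imwrite('pics/c0.png',cv2.resize(c,None,fx=7,fy=7,interpolation=cv2.INTER_CUBIC))
for n,u,v,z in [('dial',329,233,.066),('dish',304,174,.079),('vial',377,174,.06),('timer',255,228,.016)]: print(n,pz(f,u,v,z).round(4),pd(f,u,v).round(4))
# stirrer box top corners by brightness
g=f['frame'].astype(int); 
d=f['depth']; vv,uu=np.mgrid[120:285,250:390]
P=np.array([pd(f,u,v) for u,v in zip(uu.ravel(),vv.ravel())])
m=(P[:,2]>.048)&(P[:,2]<.06)
print(cv2.minAreaRect((P[m][:,:2]*1000).astype(np.float32)))
m=(P[:,2]>.082)&(np.hypot(P[:,0]-pz(f,329,233,.066)[0],P[:,1]-pz(f,329,233,.066)[1])<.05);print((P[m]*1000).round(0).tolist()[:60])
E
```

```text
dial [ 0.4911 -0.1341  0.066 ] [ 0.4911 -0.1325  0.0788]
dish [ 0.5954 -0.0895  0.079 ] [ 0.5953 -0.0894  0.0795]
vial [ 0.5971 -0.2238  0.06  ] [ 0.597  -0.2235  0.0611]
timer [ 0.5014 -0.0013  0.016 ] [ 0.5014 -0.0013  0.015 ]
((553.7368774414062, -143.6786346435547), (226.13375854492188, 204.19400024414062), 20.9191951751709)
[[503.0, -130.0, 82.0], [495.0, -129.0, 83.0], [495.0, -141.0, 82.0], [486.0, -126.0, 88.0], [486.0, -128.0, 90.0], [486.0, -129.0, 93.0], [484.0, -121.0, 85.0], [484.0, -123.0, 87.0], [484.0, -125.0, 86.0], [484.0, -125.0, 93.0], [484.0, -127.0, 94.0], [484.0, -129.0, 93.0], [484.0, -131.0, 93.0], [483.0, -120.0, 83.0], [483.0, -121.0, 85.0], [483.0, -122.0, 89.0], [483.0, -124.0, 93.0], [483.0, -126.0, 92.0], [483.0, -127.0, 91.0], [483.0, -129.0, 92.0], [481.0, -119.0, 88.0], [481.0, -121.0, 86.0], [481.0, -122.0, 91.0], [481.0, -124.0, 90.0], [481.0, -125.0, 93.0], [481.0, -127.0, 95.0], [479.0, -117.0, 88.0], [479.0, -119.0, 88.0], [479.0, -121.0, 88.0], [479.0, -122.0, 95.0], [479.0, -124.0, 92.0], [479.0, -125.0, 95.0], [479.0, -128.0, 89.0], [479.0, -129.0, 89.0], [477.0, -116.0, 84.0], [477.0, -117.0, 88.0], [477.0, -119.0, 88.0], [477.0, -120.0, 91.0], [477.0, -122.0, 92.0], [477.0, -124.0, 92.0], [477.0, -126.0, 91.0], [477.0, -128.0, 87.0], [476.0, -114.0, 88.0], [476.0, -116.0, 87.0], [476.0, -117.0, 89.0], [476.0, -118.0, 94.0], [476.0, -120.0, 95.0], [476.0, -122.0, 95.0], [476.0, -124.0, 91.0], [476.0, -126.0, 90.0], [476.0, -128.0, 89.0], [474.0, -113.0, 82.0], [474.0, -113.0, 90.0], [474.0, -115.0, 90.0], [474.0, -117.0, 93.0], [474.0, -118.0, 95.0], [474.0, -120.0, 93.0], [474.0, -122.0, 94.0], [474.0, -124.0, 87.0], [474.0, -126.0, 89.0]]
```

View pics/c0.png

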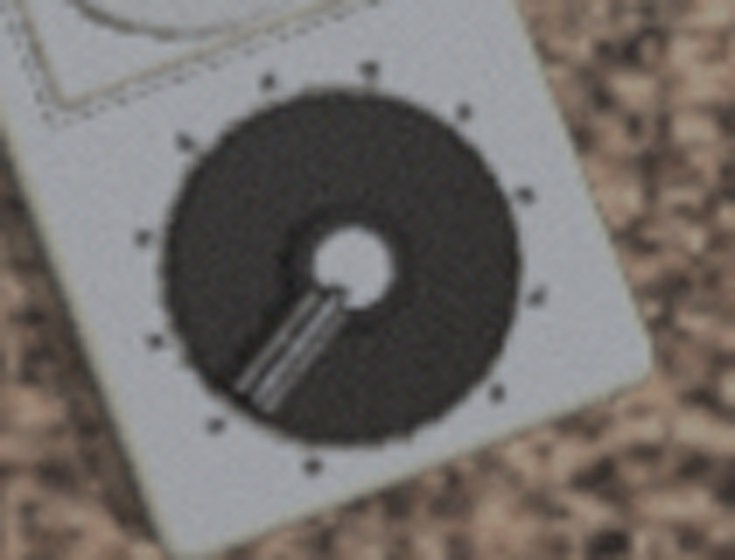

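Counting clockwise from the first stud (crop 313,466), the fin stands at the second (215,425), so it is at click 1. The target is the middle stud, pointing towards the dish. In world angle the fin goes from about 143° to 23°. I'll move above the counter-clockwise side of the fin with the fingers shut.

arm_command(
  rows=[
    {"fingers": -1,"x": 0.0198,"y": -0.0216},
    {"fingers": -1,"x": 0.0198,"y": -0.0216},
    {"fingers": -1,"x": 0.0198,"y": -0.0216},
    {"fingers": -1,"x": 0.0198,"y": -0.0216},
    {"fingers": -1,"x": 0.0198,"y": -0.0216},
    {"fingers": -1,"x": 0.0198,"y": -0.0216},
    {"fingers": -1,"x": 0.0198,"y": -0.0216},
    {"fingers": -1,"x": 0.0198,"y": -0.0216},
    {"fingers": -1,"x": 0.0198,"y": -0.0216},
    {"fingers": -1,"x": 0.0198,"y": -0.0216},
  ],
)

```text
validation failed for argument at $.ro...
```

arm_command(
  rows=[
    {"fingers": -1,"x": 0.0198,"y": -0.0216},
    {"fingers": -1,"x": 0.0198,"y": -0.0216},
    {"fingers": -1,"x": 0.0198,"y": -0.0216},
    {"fingers": -1,"x": 0.0198,"y": -0.0216},
    {"fingers": -1,"x": 0.0198,"y": -0.0216},
    {"fingers": -1,"x": 0.0198,"y": -0.0216},
    {"fingers": -1,"x": 0.0198,"y": -0.0216},
    {"fingers": -1,"x": 0.0198,"y": -0.0216},
    {"fingers": -1,"x": 0.0198,"y": -0.0216},
    {"fingers": -1,"x": 0.0198,"y": -0.0216},
  ],
)

```text
validation failed for argument at $.ro...
```

arm_command(
  rows=[
    {"fingers": -1,"az": -7.1},
    {"fingers": -1,"az": -7.1},
    {"fingers": -1,"az": -7.1},
    {"fingers": -1,"az": -7.1},
    {"fingers": -1,"az": -7.1},
    {"fingers": -1,"az": -7.1},
    {"fingers": -1,"az": -7.1},
    {"fingers": -1,"az": -7.1},
    {"fingers": -1,"az": -7.1},
  ],
)

```text
validation failed for argument at $.ro...
```

arm_command(
  rows=[
    {"fingers": -1,"az": -7.1},
    {"fingers": -1,"az": -7.1},
    {"fingers": -1,"az": -7.1},
    {"fingers": -1,"az": -7.1},
    {"fingers": -1,"az": -7.1},
    {"fingers": -1,"az": -7.1},
    {"fingers": -1,"az": -7.1},
    {"fingers": -1,"az": -7.1},
    {"fingers": -1,"az": -7.1},
  ],
)

```text
validation failed for argument at $.ro...
```

The calls were refused, probably because each row needs all its fields. I'll test with one row.

arm_command(
  rows=[
    {"fingers": -1,"x": 0.0198,"y": -0.0216,"z": 0,"ax": 0,"ay": 0,"az": 0},
  ],
)

```text
clock: 0.18
tcp_pos: [0.1782, -0.6309, 0.2494]
orientation: [3.116, 0.386, -0.005]
contact_force: [0.4, 0.6, 0.3]
grip_width: 0.0754
gripper_force: 0.0
```

arm_command(
  rows=[
    {"fingers": -1,"x": 0.0198,"y": -0.0216,"z": 0,"ax": 0,"ay": 0,"az": 0},
    {"fingers": -1,"x": 0.0198,"y": -0.0216,"z": 0,"ax": 0,"ay": 0,"az": 0},
    {"fingers": -1,"x": 0.0198,"y": -0.0216,"z": 0,"ax": 0,"ay": 0,"az": 0},
    {"fingers": -1,"x": 0.0198,"y": -0.0216,"z": 0,"ax": 0,"ay": 0,"az": 0},
    {"fingers": -1,"x": 0.0198,"y": -0.0216,"z": 0,"ax": 0,"ay": 0,"az": 0},
    {"fingers": -1,"x": 0.0198,"y": -0.0216,"z": 0,"ax": 0,"ay": 0,"az": 0},
    {"fingers": -1,"x": 0.0198,"y": -0.0216,"z": 0,"ax": 0,"ay": 0,"az": 0},
    {"fingers": -1,"x": 0.0198,"y": -0.0216,"z": 0,"ax": 0,"ay": 0,"az": 0},
    {"fingers": -1,"x": 0.0198,"y": -0.0216,"z": 0,"ax": 0,"ay": 0,"az": 0},
  ],
)

```text
clock: 0.93
tcp_pos: [0.3068, -0.3934, 0.2501]
orientation: [-3.116, -0.396, 0.001]
contact_force: [1.4, -0.1, -0.4]
grip_width: -0.0004
gripper_force: 0.0
```

arm_command(
  rows=[
    {"fingers": -1,"x": 0.0198,"y": -0.0216,"z": 0,"ax": 0,"ay": 0,"az": 0},
    {"fingers": -1,"x": 0.0198,"y": -0.0216,"z": 0,"ax": 0,"ay": 0,"az": 0},
    {"fingers": -1,"x": 0.0198,"y": -0.0216,"z": 0,"ax": 0,"ay": 0,"az": 0},
    {"fingers": -1,"x": 0.0198,"y": -0.0216,"z": 0,"ax": 0,"ay": 0,"az": 0},
    {"fingers": -1,"x": 0.0198,"y": -0.0216,"z": 0,"ax": 0,"ay": 0,"az": 0},
    {"fingers": -1,"x": 0.0198,"y": -0.0216,"z": 0,"ax": 0,"ay": 0,"az": 0},
    {"fingers": -1,"x": 0.0198,"y": -0.0216,"z": 0,"ax": 0,"ay": 0,"az": 0},
    {"fingers": -1,"x": 0.0198,"y": -0.0216,"z": 0,"ax": 0,"ay": 0,"az": 0},
    {"fingers": -1,"x": 0.0198,"y": -0.0216,"z": 0,"ax": 0,"ay": 0,"az": 0},
    {"fingers": -1,"x": 0.0198,"y": -0.0216,"z": 0,"ax": 0,"ay": 0,"az": 0},
  ],
)

```text
clock: 1.77
tcp_pos: [0.4443, -0.1349, 0.2501]
orientation: [-3.117, -0.396, 0.001]
contact_force: [1.4, 0.3, 0.4]
grip_width: -0.0001
gripper_force: 0.0
```

arm_command(
  rows=[
    {"fingers": -1,"x": 0,"y": 0,"z": 0,"ax": 0,"ay": 0,"az": -7.1},
    {"fingers": -1,"x": 0,"y": 0,"z": 0,"ax": 0,"ay": 0,"az": -7.1},
    {"fingers": -1,"x": 0,"y": 0,"z": 0,"ax": 0,"ay": 0,"az": -7.1},
    {"fingers": -1,"x": 0,"y": 0,"z": 0,"ax": 0,"ay": 0,"az": -7.1},
    {"fingers": -1,"x": 0,"y": 0,"z": 0,"ax": 0,"ay": 0,"az": -7.1},
    {"fingers": -1,"x": 0,"y": 0,"z": 0,"ax": 0,"ay": 0,"az": -7.1},
    {"fingers": -1,"x": 0,"y": 0,"z": 0,"ax": 0,"ay": 0,"az": -7.1},
    {"fingers": -1,"x": 0,"y": 0,"z": 0,"ax": 0,"ay": 0,"az": -7.1},
    {"fingers": -1,"x": 0,"y": 0,"z": 0,"ax": 0,"ay": 0,"az": -7.1},
  ],
)

```text
clock: 2.52
tcp_pos: [0.4439, -0.1362, 0.25]
orientation: [-2.428, -1.992, 0.001]
contact_force: [-0.1, -0.8, 0.3]
grip_width: -0.0004
gripper_force: 0.0
```

arm_command(
  rows=[
    {"fingers": -1,"x": 0,"y": 0,"z": 0,"ax": 0,"ay": 0,"az": -7.1},
    {"fingers": -1,"x": 0,"y": 0,"z": 0,"ax": 0,"ay": 0,"az": -7.1},
    {"fingers": -1,"x": 0,"y": 0,"z": 0,"ax": 0,"ay": 0,"az": -7.1},
    {"fingers": -1,"x": 0,"y": 0,"z": 0,"ax": 0,"ay": 0,"az": -7.1},
    {"fingers": -1,"x": 0,"y": 0,"z": 0,"ax": 0,"ay": 0,"az": -7.1},
    {"fingers": -1,"x": 0,"y": 0,"z": 0,"ax": 0,"ay": 0,"az": -7.1},
    {"fingers": -1,"x": 0,"y": 0,"z": 0,"ax": 0,"ay": 0,"az": -7.1},
    {"fingers": -1,"x": 0,"y": 0,"z": 0,"ax": 0,"ay": 0,"az": -7.1},
    {"fingers": -1,"x": 0,"y": 0,"z": 0,"ax": 0,"ay": 0,"az": -7.1},
  ],
)

```text
clock: 3.27
tcp_pos: [0.4439, -0.1362, 0.25]
orientation: [-1.006, -2.975, 0.0]
contact_force: [-0.2, 0.3, -0.3]
grip_width: -0.0005
gripper_force: 0.0
```

arm_command(
  rows=[
    {"fingers": -1,"x": 0,"y": 0,"z": 0.027,"ax": 0,"ay": 0,"az": 0},
    {"fingers": -1,"x": 0,"y": 0,"z": 0.027,"ax": 0,"ay": 0,"az": 0},
    {"fingers": -1,"x": 0,"y": 0,"z": 0.027,"ax": 0,"ay": 0,"az": 0},
    {"fingers": -1,"x": 0,"y": 0,"z": 0.027,"ax": 0,"ay": 0,"az": 0},
    {"fingers": -1,"x": 0,"y": 0,"z": 0.022,"ax": 0,"ay": 0,"az": 0},
    {"fingers": -1,"x": 0,"y": 0,"z": 0,"ax": 0,"ay": 0,"az": 0},
  ],
)

```text
clock: 3.77
tcp_pos: [0.4411, -0.1357, 0.1166]
orientation: [-1.013, -2.966, 0.0]
contact_force: [-0.4, -0.1, -0.4]
grip_width: -0.0002
gripper_force: 0.0
```

```bash
python3 - <<'E'
from h import *
f=grab('scene','s1'); g=grab('top','t1')
a=cv2.resize(f['frame'][100:260,220:390,::-1],(400,376),interpolation=cv2.INTER_CUBIC)
b=cv2.resize(g['frame'][160:280,260:387,::-1],(398,376),interpolation=cv2.INTER_CUBIC)
cv2.imwrite('pics/c1.png',np.hstack([a,b]))
E
```

```text
(no output)
```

View pics/c1.png

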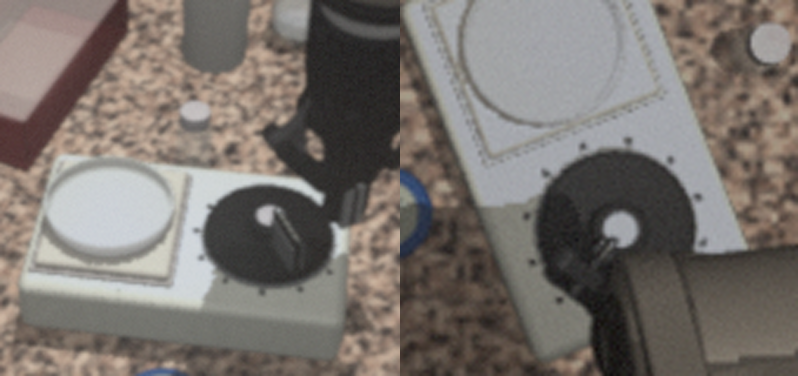

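The scene crop shows the dark fingertip at about (352,225), on the far (counter-clockwise) side of the fin at (288,245). I'll measure the tip height.

```bash
python3 - <<'E'
from h import *
f=load('s1')
for v in range(168,204,3):
  print(v,[tuple((pd(f,u,v)*1000).astype(int)) for u in (361,365,369,373)])
E
```

```text
168 [(np.int64(449), np.int64(-129), np.int64(150)), (np.int64(438), np.int64(-114), np.int64(168)), (np.int64(433), np.int64(-116), np.int64(168)), (np.int64(428), np.int64(-120), np.int64(168))]
171 [(np.int64(447), np.int64(-124), np.int64(149)), (np.int64(438), np.int64(-115), np.int64(161)), (np.int64(433), np.int64(-117), np.int64(161)), (np.int64(432), np.int64(-137), np.int64(145))]
174 [(np.int64(444), np.int64(-116), np.int64(151)), (np.int64(438), np.int64(-117), np.int64(153)), (np.int64(433), np.int64(-121), np.int64(152)), (np.int64(430), np.int64(-131), np.int64(145))]
177 [(np.int64(441), np.int64(-109), np.int64(152)), (np.int64(437), np.int64(-116), np.int64(148)), (np.int64(433), np.int64(-123), np.int64(144)), (np.int64(430), np.int64(-135), np.int64(136))]
180 [(np.int64(444), np.int64(-122), np.int64(133)), (np.int64(437), np.int64(-117), np.int64(141)), (np.int64(432), np.int64(-122), np.int64(139)), (np.int64(428), np.int64(-130), np.int64(135))]
183 [(np.int64(443), np.int64(-121), np.int64(129)), (np.int64(438), np.int64(-124), np.int64(129)), (np.int64(432)
[... 549 characters left out ...]
nt64(-125), np.int64(109)), (np.int64(430), np.int64(-127), np.int64(110)), (np.int64(426), np.int64(-134), np.int64(106))]
195 [(np.int64(455), np.int64(-168), np.int64(54)), (np.int64(435), np.int64(-125), np.int64(102)), (np.int64(430), np.int64(-128), np.int64(103)), (np.int64(452), np.int64(-232), np.int64(-1))]
198 [(np.int64(449), np.int64(-152), np.int64(64)), (np.int64(446), np.int64(-165), np.int64(54)), (np.int64(455), np.int64(-219), np.int64(0)), (np.int64(449), np.int64(-225), np.int64(0))]
201 [(np.int64(446), np.int64(-144), np.int64(66)), (np.int64(443), np.int64(-158), np.int64(55)), (np.int64(452), np.int64(-213), np.int64(0)), (np.int64(446), np.int64(-215), np.int64(1))]
```

Tip height is about 0.098 with the TCP at 0.1166, which matches 19 mm. I'll descend to a tip height of about 0.073.

arm_command(
  rows=[
    {"fingers": -1,"x": 0,"y": 0,"z": 0.012,"ax": 0,"ay": 0,"az": 0},
    {"fingers": -1,"x": 0,"y": 0,"z": 0.008,"ax": 0,"ay": 0,"az": 0},
    {"fingers": -1,"x": 0,"y": 0,"z": 0.004,"ax": 0,"ay": 0,"az": 0},
    {"fingers": -1,"x": 0,"y": 0,"z": 0,"ax": 0,"ay": 0,"az": 0},
  ],
)

```text
clock: 4.2
tcp_pos: [0.4442, -0.1363, 0.0964]
orientation: [-1.016, -2.973, 0.0]
contact_force: [-0.6, -0.0, -0.0]
grip_width: -0.0002
gripper_force: 0.0
```

arm_command(
  rows=[
    {"fingers": -1,"x": 0,"y": 0.004,"z": 0,"ax": 0,"ay": 0,"az": 0},
    {"fingers": -1,"x": 0,"y": 0.004,"z": 0,"ax": 0,"ay": 0,"az": 0},
    {"fingers": -1,"x": 0,"y": 0.002,"z": 0,"ax": 0,"ay": 0,"az": 0},
    {"fingers": -1,"x": 0,"y": 0,"z": 0,"ax": 0,"ay": 0,"az": 0},
  ],
)

```text
clock: 4.53
tcp_pos: [0.4512, -0.1277, 0.0968]
orientation: [1.014, 2.972, 0.001]
contact_force: [-0.0, 0.2, 0.0]
grip_width: -0.0002
gripper_force: 0.0
```

arm_command(
  rows=[
    {"fingers": -1,"x": 0,"y": 0,"z": 0.004,"ax": 0,"ay": 0,"az": 0},
    {"fingers": -1,"x": 0,"y": 0.002,"z": 0,"ax": 0,"ay": 0,"az": 0},
    {"fingers": -1,"x": 0,"y": 0.002,"z": 0,"ax": 0,"ay": 0,"az": 0},
    {"fingers": -1,"x": 0,"y": 0,"z": 0,"ax": 0,"ay": 0,"az": 0},
  ],
)

```text
clock: 4.87
tcp_pos: [0.4526, -0.125, 0.0921]
orientation: [-1.015, -2.972, 0.0]
contact_force: [-0.5, -0.3, -0.5]
grip_width: -0.0001
gripper_force: 0.3
```

arm_command(
  rows=[
    {"fingers": -1,"x": 0,"y": 0.002,"z": 0,"ax": 0,"ay": 0,"az": 0},
    {"fingers": -1,"x": 0,"y": 0,"z": 0,"ax": 0,"ay": 0,"az": 0},
  ],
)

```text
clock: 5.03
tcp_pos: [0.4534, -0.1237, 0.0921]
orientation: [-1.015, -2.972, 0.001]
contact_force: [-2.1, -0.6, -1.4]
grip_width: 0.0003
gripper_force: 1.2
```

Contact is made (TCP 36 mm radial, 15 mm tangential from the axis). Next I'll turn about the dial axis: 5° per row is x 1.2 mm, y 3.2 mm.

arm_command(
  rows=[
    {"fingers": -1,"x": 0.0012,"y": 0.0032,"z": 0,"ax": 0,"ay": 0,"az": 5},
    {"fingers": -1,"x": 0.0012,"y": 0.0032,"z": 0,"ax": 0,"ay": 0,"az": 5},
    {"fingers": -1,"x": 0,"y": 0,"z": 0,"ax": 0,"ay": 0,"az": 0},
  ],
)

```text
clock: 5.28
tcp_pos: [0.455, -0.1177, 0.0921]
orientation: [-1.277, -2.868, 0.003]
contact_force: [-3.8, -1.7, 0.9]
grip_width: -0.0003
gripper_force: 2.0
```

arm_command(
  rows=[
    {"fingers": -1,"x": 0.0007,"y": 0.0019,"z": 0,"ax": 0,"ay": 0,"az": 3},
    {"fingers": -1,"x": 0,"y": 0,"z": 0,"ax": 0,"ay": 0,"az": 0},
  ],
)

```text
clock: 5.45
tcp_pos: [0.4572, -0.1151, 0.0923]
orientation: [1.348, 2.838, 0.0]
contact_force: [-0.6, 0.1, -0.7]
grip_width: -0.0002
gripper_force: 0.0
```

arm_command(
  rows=[
    {"fingers": -1,"x": 0.0007,"y": 0.0019,"z": 0,"ax": 0,"ay": 0,"az": 3},
    {"fingers": -1,"x": 0,"y": 0,"z": 0,"ax": 0,"ay": 0,"az": 0},
  ],
)

```text
clock: 5.62
tcp_pos: [0.4592, -0.1131, 0.0926]
orientation: [1.418, 2.802, 0.002]
contact_force: [-1.0, -0.0, -0.0]
grip_width: 0.0001
gripper_force: 0.0
```

arm_command(
  rows=[
    {"fingers": -1,"x": 0.0007,"y": 0.0019,"z": 0,"ax": 0,"ay": 0,"az": 3},
    {"fingers": -1,"x": 0,"y": 0,"z": 0,"ax": 0,"ay": 0,"az": 0},
  ],
)

```text
clock: 5.78
tcp_pos: [0.4602, -0.1115, 0.0925]
orientation: [1.49, 2.764, 0.001]
contact_force: [-0.5, -0.8, 0.9]
grip_width: 0.0001
gripper_force: 0.0
```

```bash
python3 - <<'E'
from h import *
f=grab('scene','s2')
cv2.imwrite('pics/c2.png',cv2.resize(f['frame'][150:250,270:390,::-1],None,fx=6,fy=6,interpolation=cv2.INTER_CUBIC))
o=r.get_obs(); p=o['tcp_pos'][:2]-np.array([.491,-.1335]);print(np.hypot(*p),np.degrees(np.arctan2(p[1],p[0])),o['tcp_pos'])
# predicted px of fin ends for click k
T=np.linalg.inv(f['world_from_camera'])
for k in range(1,6):
  a=np.radians(23.2+150-30*k); P=np.array([.491+.043*np.cos(a),-.1335+.043*np.sin(a),.092])
  c=T[:3,:3]@P+T[:3,3]; u=cv2.projectPoints(c[None],np.zeros(3),np.zeros(3),f['K'],np.array(f['distortion']))[0].ravel()
  print(k,((u-[270,150])*6).round())
E
```

```text
0.03795802045637668 144.87781826123663 [ 0.45995311 -0.11166192  0.09248491]
1 [464. 313.]
2 [381. 323.]
3 [300. 300.]
4 [244. 253.]
5 [228. 195.]
```

View pics/c2.png

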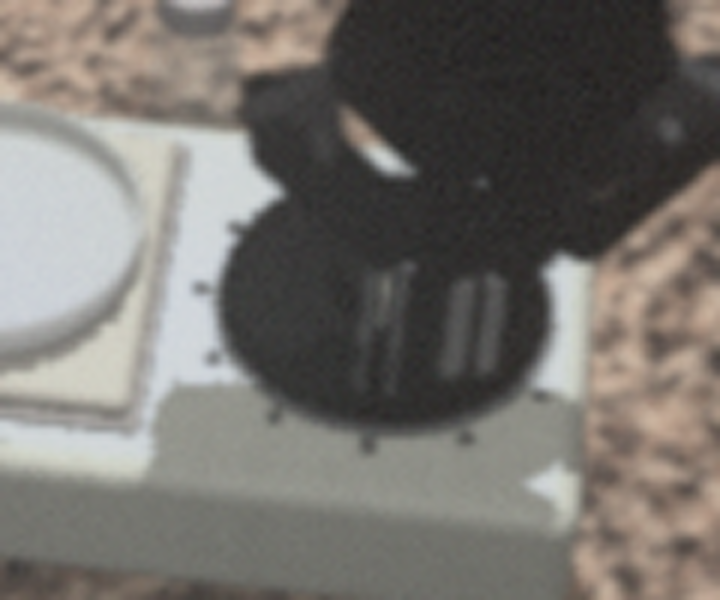

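The fin end is at about (382,320) in the crop. That matches the prediction for click 2, one click from the start, with the finger trailing it by a gap. Going for the second.

arm_command(
  rows=[
    {"fingers": -1,"x": 0.0012,"y": 0.0032,"z": 0,"ax": 0,"ay": 0,"az": 5},
    {"fingers": -1,"x": 0.0012,"y": 0.0032,"z": 0,"ax": 0,"ay": 0,"az": 5},
    {"fingers": -1,"x": 0.0012,"y": 0.0032,"z": 0,"ax": 0,"ay": 0,"az": 5},
    {"fingers": -1,"x": 0.0007,"y": 0.0019,"z": 0,"ax": 0,"ay": 0,"az": 3},
    {"fingers": -1,"x": 0,"y": 0,"z": 0,"ax": 0,"ay": 0,"az": 0},
  ],
)

```text
clock: 6.25
tcp_pos: [0.4663, -0.1036, 0.092]
orientation: [-1.906, -2.495, 0.004]
contact_force: [-3.9, -2.2, 2.8]
grip_width: 0.0001
gripper_force: 2.2
```

arm_command(
  rows=[
    {"fingers": -1,"x": 0.0007,"y": 0.0019,"z": 0,"ax": 0,"ay": 0,"az": 3},
    {"fingers": -1,"x": 0,"y": 0,"z": 0,"ax": 0,"ay": 0,"az": 0},
  ],
)

```text
clock: 6.42
tcp_pos: [0.4679, -0.1023, 0.092]
orientation: [-1.97, -2.445, 0.004]
contact_force: [-3.0, -1.1, 0.6]
grip_width: 0.0001
gripper_force: 1.6
```

arm_command(
  rows=[
    {"fingers": -1,"x": 0.0007,"y": 0.0019,"z": 0,"ax": 0,"ay": 0,"az": 3},
    {"fingers": -1,"x": 0,"y": 0,"z": 0,"ax": 0,"ay": 0,"az": 0},
  ],
)

```text
clock: 6.58
tcp_pos: [0.4716, -0.1005, 0.0924]
orientation: [2.032, 2.395, 0.001]
contact_force: [0.4, 0.2, -0.4]
grip_width: -0.0
gripper_force: 0.0
```

Second click released. Third next.

arm_command(
  rows=[
    {"fingers": -1,"x": 0.0012,"y": 0.0032,"z": 0,"ax": 0,"ay": 0,"az": 5},
    {"fingers": -1,"x": 0.0012,"y": 0.0032,"z": 0,"ax": 0,"ay": 0,"az": 5},
    {"fingers": -1,"x": 0.0012,"y": 0.0032,"z": 0,"ax": 0,"ay": 0,"az": 5},
    {"fingers": -1,"x": 0.0012,"y": 0.0032,"z": 0,"ax": 0,"ay": 0,"az": 5},
    {"fingers": -1,"x": 0,"y": 0,"z": 0,"ax": 0,"ay": 0,"az": 0},
  ],
)

```text
clock: 7.0
tcp_pos: [0.4829, -0.0954, 0.0921]
orientation: [-2.418, -2.004, 0.002]
contact_force: [-4.2, -0.7, 0.9]
grip_width: -0.0001
gripper_force: 1.7
```

arm_command(
  rows=[
    {"fingers": -1,"x": 0.0007,"y": 0.0019,"z": 0,"ax": 0,"ay": 0,"az": 3},
    {"fingers": -1,"x": 0,"y": 0,"z": 0,"ax": 0,"ay": 0,"az": 0},
  ],
)

```text
clock: 7.17
tcp_pos: [0.4844, -0.0949, 0.092]
orientation: [-2.466, -1.943, 0.003]
contact_force: [-4.9, 0.6, 3.3]
grip_width: 0.0
gripper_force: 2.3
```

arm_command(
  rows=[
    {"fingers": -1,"x": 0.0007,"y": 0.0019,"z": 0,"ax": 0,"ay": 0,"az": 3},
    {"fingers": -1,"x": 0,"y": 0,"z": 0,"ax": 0,"ay": 0,"az": 0},
  ],
)

```text
clock: 7.33
tcp_pos: [0.4872, -0.0947, 0.0921]
orientation: [-2.517, -1.879, 0.001]
contact_force: [-1.0, 0.5, -0.2]
grip_width: 0.0004
gripper_force: 0.3
```

arm_command(
  rows=[
    {"fingers": -1,"x": 0.0007,"y": 0.0019,"z": 0,"ax": 0,"ay": 0,"az": 3},
    {"fingers": -1,"x": 0,"y": 0,"z": 0,"ax": 0,"ay": 0,"az": 0},
  ],
)

```text
clock: 7.5
tcp_pos: [0.4908, -0.0949, 0.0926]
orientation: [2.565, 1.811, 0.003]
contact_force: [0.5, -0.2, -0.9]
grip_width: 0.0002
gripper_force: 0.0
```

```bash
python3 - <<'E'
from h import *
f=grab('scene','s3')
cv2.imwrite('pics/c3.png',cv2.resize(f['frame'][150:250,270:390,::-1],None,fx=6,fy=6,interpolation=cv2.INTER_CUBIC))
o=r.get_obs(); print(o['contact_force'],o['tcp_pos'])
E
```

```text
[-0.05103367 -0.36147317  0.73679724] [ 0.49060105 -0.09487338  0.0925562 ]
```

View pics/c3.png

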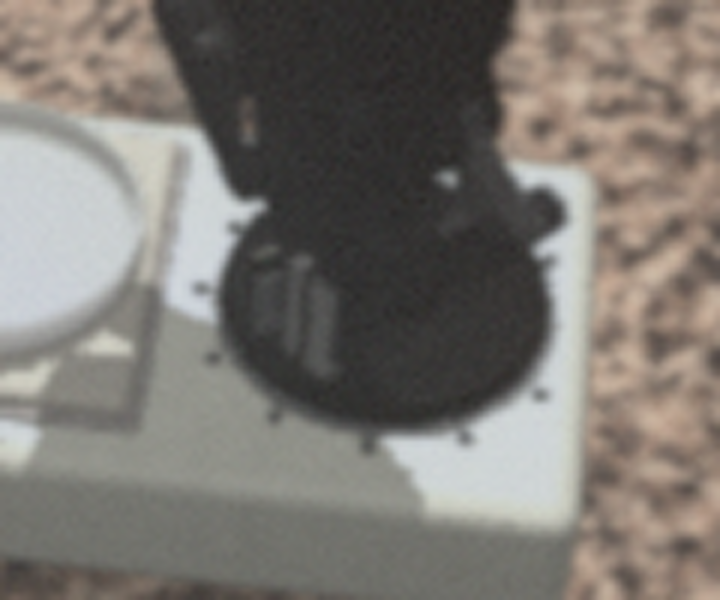

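The fin end is at about (255,260) in the crop, which is click 4, so three clicks are done and the finger is trailing. The last one goes in small steps.

arm_command(
  rows=[
    {"fingers": -1,"x": 0.0012,"y": 0.0032,"z": 0,"ax": 0,"ay": 0,"az": 5},
    {"fingers": -1,"x": 0.0012,"y": 0.0032,"z": 0,"ax": 0,"ay": 0,"az": 5},
    {"fingers": -1,"x": 0.0012,"y": 0.0032,"z": 0,"ax": 0,"ay": 0,"az": 5},
    {"fingers": -1,"x": 0.0012,"y": 0.0032,"z": 0,"ax": 0,"ay": 0,"az": 5},
    {"fingers": -1,"x": 0,"y": 0,"z": 0,"ax": 0,"ay": 0,"az": 0},
  ],
)

```text
clock: 7.97
tcp_pos: [0.5026, -0.0959, 0.092]
orientation: [-2.842, -1.336, 0.002]
contact_force: [-2.6, 2.6, 1.4]
grip_width: -0.0002
gripper_force: 1.7
```

arm_command(
  rows=[
    {"fingers": -1,"x": 0.0007,"y": 0.0019,"z": 0,"ax": 0,"ay": 0,"az": 3},
    {"fingers": -1,"x": 0,"y": 0,"z": 0,"ax": 0,"ay": 0,"az": 0},
  ],
)

```text
clock: 8.13
tcp_pos: [0.5041, -0.0963, 0.092]
orientation: [-2.874, -1.265, 0.003]
contact_force: [-3.7, 3.5, 2.4]
grip_width: -0.0001
gripper_force: 2.3
```

arm_command(
  rows=[
    {"fingers": -1,"x": 0.0007,"y": 0.0019,"z": 0,"ax": 0,"ay": 0,"az": 3},
    {"fingers": -1,"x": 0,"y": 0,"z": 0,"ax": 0,"ay": 0,"az": 0},
  ],
)

```text
clock: 8.3
tcp_pos: [0.5067, -0.0975, 0.0922]
orientation: [-2.907, -1.19, 0.0]
contact_force: [-0.8, -0.2, 1.2]
grip_width: -0.0002
gripper_force: 0.2
```

The force has dropped, so the fourth click let go. I'll back off and rise.

arm_command(
  rows=[
    {"fingers": -1,"x": 0,"y": 0,"z": 0,"ax": 0,"ay": 0,"az": 0},
    {"fingers": -1,"x": 0,"y": -0.004,"z": 0,"ax": 0,"ay": 0,"az": 0},
    {"fingers": -1,"x": 0,"y": -0.006,"z": 0,"ax": 0,"ay": 0,"az": 0},
    {"fingers": -1,"x": 0,"y": 0,"z": -0.02,"ax": 0,"ay": 0,"az": 0},
    {"fingers": -1,"x": 0,"y": 0,"z": -0.03,"ax": 0,"ay": 0,"az": 0},
    {"fingers": -1,"x": 0,"y": 0,"z": -0.035,"ax": 0,"ay": 0,"az": 0},
    {"fingers": -1,"x": 0,"y": 0,"z": -0.035,"ax": 0,"ay": 0,"az": 0},
    {"fingers": -1,"x": 0,"y": 0,"z": -0.035,"ax": 0,"ay": 0,"az": 0},
    {"fingers": -1,"x": 0,"y": 0,"z": 0,"ax": 0,"ay": 0,"az": 0},
  ],
)

```text
clock: 9.05
tcp_pos: [0.5035, -0.0908, 0.2542]
orientation: [2.904, 1.184, 0.017]
contact_force: [-0.0, -0.9, 0.3]
grip_width: -0.0002
gripper_force: 0.0
```

```bash
python3 - <<'E'
from h import *
f=grab('scene','s4')
cv2.imwrite('pics/c4.png',cv2.resize(f['frame'][140:290,220:390,::-1],None,fx=4,fy=4,interpolation=cv2.INTER_CUBIC))
E
```

```text
(no output)
```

View pics/c4.png

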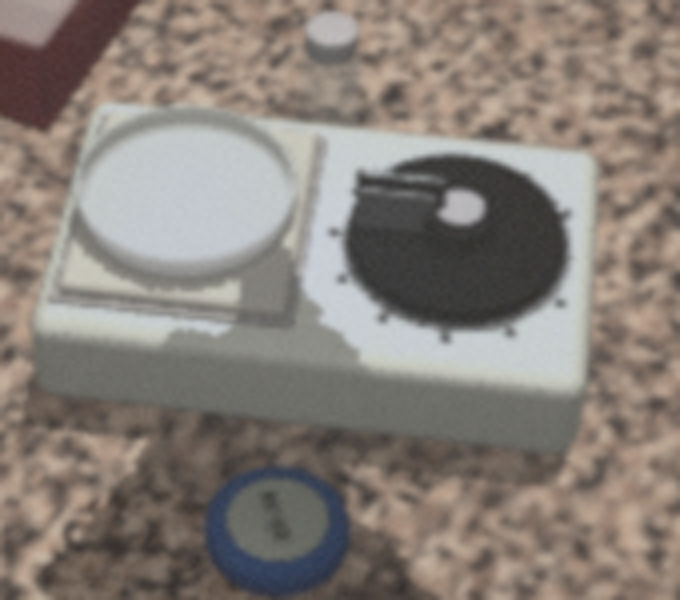

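The fin end at (360,178) matches click 5, four clicks from the start, and the fin points along the stirrer towards the dish. The dish, vial and timer are undisturbed and the hand is clear.

```bash
python3 -c "
from bench import r
print(r.hand_in())"
```

```text
the job is handed in; nothing more can be done
None
```

I turned the dial four clicks clockwise and handed the job in at about 9 s: the last picture shows the fin at the fourth click from its start, the hand clear, and the dish, vial and timer apparently unmoved; no verdict came back.

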